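# Show the photometer's cuvette to the inspection camera

## Task

The photometer's blank reads too high, so its cuvette has to be checked for scratches: swing the light shield wide open, draw the cuvette out of the cell well and hold it upright at the focus point of the inspection camera, clear windows square to the lens. It is fragile quartz: grip it gently (no more than about 40 N), only by its two frosted sides, never on the clear windows; leave the camera, the spare cuvettes and the other things on the bench where they are. Finish while still holding the cuvette steady there; do not put it down.

Things in the scene. Friction and masses are not known exactly. Their poses are not given: they have to be found in the camera images.
- cuvette_center (a point): centre (half-way up) of the cuvette to be shown: open-topped square quartz cell, 12.5 x 12.5 x 45 mm, about 16 g. Its z points up; its two whitish frosted sides are the +y and -y faces, its two clear windows the +x and -x faces. It starts upright in the photometer's cell well under the light shield, 23 mm deep in the well and 22 mm above the deck.
- cell_well (a point): centre of the mouth of the square cell well (14 mm square, 23 mm deep), flush with the photometer's flat dark deck, 72 mm above the bench. Axes are those of the photometer: x from its front to its back, y to its left, z up.
- photometer: white box with a dark deck, fixed, 270 mm deep, 210 mm wide; origin on the bench, 130 mm behind and 40 mm right of the well. Front face 55 mm ahead (-x) of the well; the operating panel right (-y) of the shield rises 20 mm above the deck; a hump 25 mm high begins 126 mm behind the well. Photometer and camera may have changed places, left and right.
- shield_tab (a point): grip point of the light shield's blue pull tab, a blade that stands out 38 mm from the middle of the shield's front wall: 10 mm thick across y, 24 mm high. The point is 25 mm out from the wall, half-way up the blade, 19 mm above the deck when shut. The tab overhangs the photometer's front: below it is only the bench, the front face is 20 mm behind the point. Axes turn with the shield.
- shield_hinge (a point): middle of the shield's hinge line, 10 mm above the deck, 80 mm behind the well; the line runs along this point's y axis.
- light_shield (a joint): angle of the light shield in rad: 0 shut (may start up to 0.1 ajar), 1.75 wide open, tilted a little back past upright. The shield is a dark hollow flip cover over the cuvette, 130 mm long from hinge to front wall, 90 mm wide, 34 mm high. Its tab swings up and back round the hinge line at 155 mm radius; about 2 N moves it, and hinge friction keeps it where it is left.
- focus (a point): the camera's focus point in the air, on the lens axis, 100 mm in front of the lens glass, 180 to 250 mm above the bench. Its x axis is the lens axis (it points from here to the lens), z up. The camera is a red box with a black lens and a white ring light, level, on a column stand.
- lens (a point): centre of the camera's front lens glass; same axes as the focus point. The ring light round it is 55 mm across. The column stands 110 mm behind the glass and is 308 mm tall.
- camera_stand: the camera's fixed stand: dark base plate 125 x 100 x 13 mm, steel column; origin on the bench, 50 mm behind the lens glass.
- cuvette_rack: white rack 46 x 116 x 28 mm holding two spare cuvettes; origin under its centre. A bystander, to be left alone.
- tube_rack: turquoise rack with capped tubes, 56 x 170 x 84 mm; origin under its centre. A bystander, to be left alone.
- tip_box: clear pipette tip box, 76 x 114 x 70 mm; origin under its centre. A bystander, to be left alone.
- timer: white bench timer, 66 x 62 x 19 mm; origin under its centre. A bystander, to be left alone.
- marker: white and blue marker pen, 136 mm long; origin under its centre. A bystander, to be left alone.
- tweezers: steel tweezers, 122 mm long; origin under its centre. A bystander, to be left alone.

How it is judged (in metres and radians):
On the way, in this order (a step that is already met when the one before it is completed fails the run):
1. the light shield is swung wide open (beyond 1.3 rad) (value of joint light_shield above 1.3 rad), for 0.2 s.
2. the cuvette is out of the well, in the fingers (z of cuvette_center in the frame of cell_well above 0.03 m and contact force between cuvette and the fingers above 1 N), for 0.2 s.
At the end, for the whole second after the job is handed in: The fingers hold the cuvette at rest in the air, its centre within 15 mm of the focus point, upright within 0.15 rad, the clear windows square to the lens axis within 0.15 rad (either window), nothing else carrying it (distance between cuvette_center and focus below 0.015 m and angle between cuvette_center's own z axis and vertical below 0.15 rad and angle between the x axis of cuvette_center and the x axis of focus, either way round below 0.15 rad and contact force between cuvette and the fingers above 1 N and contact force between cuvette and camera_stand below 0.1 N and linear speed of cuvette below 0.02 m/s and height (world z) of cuvette_center above 0.15 m); the arm keeps its last pose, push and grip.
It fails at once if the cuvette is squeezed with more than 55 N (110 N, both fingers added) (contact force between cuvette and the fingers above 110 N).
It fails at once if the fingers press on the clear windows (contact force between cuvette_c2 and the fingers above 3 N).
It fails at once if the camera is pushed out of place (more than 8 mm) (distance of focus from where it was at the start of the episode above 0.008 m).
It fails at once if a bystander on the bench is pushed away or knocked over (moved more than 30 mm) (distance of any of cuvette_rack, tube_rack, tip_box, timer, marker, tweezers from where it was at the start of the episode above 0.03 m).
It also fails if it takes over 58 s, if anything falls off the work surface, if the arm or the gripper's body presses on something with over 40 N, if the wrist force passes 120 N, or if a joint passes its speed limit or range.

## Robot

A 6-joint arm with a two-finger parallel gripper is mounted at the origin on a cart in front of the work surface, level with it; the furniture and walls round the work are solid. World frame = base frame: x ahead of the robot, y to its left, z up, the work surface at z = 0. Lengths are in m, angles in degrees, forces in N, time in s.
With the tool pointing down it reaches from about 0.25 to 0.725 m from the base axis. Payload 9.7 kg.
Tool frame: the origin (TCP) lies midway between the tips of the shut fingers; the grasp point (between the pads) lies 19 mm behind it; y points along the fingers, x is the direction in which the jaws open and shut, and the axes are right-handed (so a half turn about y gives the same grasp; the last joint's range is limited). The gripper opens to 85 mm and grips with 20 to 120 N. Pads are 22 mm wide; open, the fingers measure 114 mm over their backs; the gripper's body (76 mm by 85 mm) begins 54 mm behind the grasp point. The pads swing forward as they close: fully open they stand 13 mm farther back than shut.
Start: joints at [77.349, 4.979, 10.078, 95.1, 0, 90], TCP at [0.12, 0.537, 0.231] pointing down, gripper open.
Joint ranges: [-179.16, 179.16], [-48.56, 103.87], [-65.8, 70.77], [-126.05, 130.52], [-82.76, 87.17], [-180, 180]. Speed limits (degrees/s): [127.2, 127.2, 147.25, 180, 180, 180].

## Interface

Orientations are given as [roll, pitch, yaw] about the fixed x, y, z axes, in that order (R = Rz(yaw) Ry(pitch) Rx(roll)).
In Python, from workcell import get_obs, camera, job_done gives the robot as it stands.
- The arm moves only by the tool play_rows, never from a script. Its argument "moves" is a list of rows, each a list of 3 entries, a list of its own where there are three numbers: the turn, a rotation vector about the tool's x, y, z in degrees, then the shift along the tool's x, y, z in m, then the opening in per cent of the stroke, from 0 (shut) to 100 (fully open). A call has exactly 5 rows; each row is the pose to reach, as a shift and turn from the pose commanded when the call began, along the tool's axes at that moment; what a row does not reach only later rows make up. A row lasts 1/10 s, in which the tool goes at most 50 mm and 8.59 degrees, less where a joint would pass 70% of its speed; a pose out of reach is approached as far as the arm can. A call with a gripper value outside its range is refused whole. The fingers move at their own pace and stop on an object; "grip_force" is the grip in N (left out, the last holds). Time passes only in rows, so rows that repeat a pose let the fingers close, or fill a call up. It gives the time, the measured TCP pose, the force and the opening at its end, in the units of the state.
- get_obs(): the state, without advancing time (a new reading comes with each control period).
- camera(name): name is "side" or "top" or "wrist"; returns a dict with "img" (420x560x3 uint8, red, green, blue), "fov_y" (degrees; the focal length in pixels is half the picture's height over the tangent of half this angle, whatever the lens; pixels are square), "cx", "cy" (the principal point, pixels), "world_from_camera" (4x4, takes a point from camera to world coordinates). Camera axes: x right, y up, looking along -z (the intrinsics and any distortion apply to the point x, -y, -z); pixel columns grow to the right and rows downward; lengths in m; the calibration is good to about 2 mm. A picture is of the moment at which its call begins. There is no depth.
- job_done(): hands the job in, once; it reports no verdict.
The state is a dict: "time": time; "q": joint angles; "qd": joint speeds; "joint_efforts": joint torques, N m; "ee_pos": TCP position; "tcp_rot": TCP orientation; "wrist_force": force on the tool from outside, world axes, zero at the start; "torque": the same for the moment, N m; "opening": finger opening in m.
Only numpy, scipy, OpenCV 4.12 (cv2) and the standard library are available. Lean on these libraries where they do the work, as an engineer would, in place of code of your own. Each camera call takes 0.05 s, during which the arm holds its last target.

## Working session

There is one attempt and no reset: what is moved stays moved. The work goes in short steps, Python scripts to look and compute and a tool call to move; the robot and the scene stay as the last step left them, time stands still between calls to the robot, and variables do not carry over. Pictures are saved under pics/ and viewed, and the job is handed in when it is done.

Besides the shell and the picture viewer there is one more tool, called after "Request:" as a command line: name --argument value ..., lists and objects as JSON in quotes. play_rows: Moves the arm, as the interface text tells. Its arguments: {"type":"object","properties":{"moves":{"type":"array"},"grip_force":{"type":"number"}},"required":["moves"]}

```bash
ls; mkdir -p pics
cat > h.py <<'E'
import numpy as np, cv2
from workcell import get_obs, camera, job_done
def snap(n,f):
    c=camera(n); cv2.imwrite('pics/'+f+'.png',c['img'][:,:,::-1]); 
    import pickle; pickle.dump(c,open('pics/'+f+'.pkl','wb'))
    return c
E
python3 - <<'E'
from h import *
o=get_obs(); print(o)
for n in ['side','top','wrist']:
    c=snap(n,n+'0'); print(n,{k:v for k,v in c.items() if k!='img'})
E
```

```text
pics
{'time': 0.0, 'q': array([ 7.73465780e+01,  5.01233604e+00,  1.00347229e+01,  9.50986138e+01,
       -1.41821810e-04,  9.00009285e+01]), 'qd': array([-0.06785152,  0.06396302,  0.01239834, -0.05794231,  0.10743498,
       -0.00695209]), 'joint_efforts': array([-5.16276668e-04, -5.20393324e+01,  4.64797032e+01,  1.64178171e-02,
       -1.26597979e-04, -5.59963979e-06]), 'ee_pos': array([0.12043187, 0.5364281 , 0.23057361]), 'tcp_rot': array([-9.00001431e+01,  7.62269259e-02,  7.73456495e+01]), 'wrist_force': array([0.46972179, 0.77256063, 0.15735841]), 'torque': array([-0.01205837, -0.00810229, -0.06379124]), 'opening': 0.0855015102921585}
side {'fov_y': 54.442011898477595, 'cx': 277.2908804219398, 'cy': 211.01011943006176, 'world_from_camera': array([[-0.98223608,  0.1121351 , -0.15045932,  0.32445355],
       [-0.18753871, -0.55908272,  0.80762352,  1.0778629 ],
       [ 0.00644373,  0.8214939 ,  0.57018089,  0.88331369],
       [ 0.        ,  0.        ,  0.        ,  1.        ]])}
top {'fov_y': 56.676515865336576, 'cx': 279.6265067496008, 'cy': 213.89092480401737, 'world_from_camera': array([[ 0.01317769,  0.98301601, -0.18304609,  0.26920062],
       [-0.99989629,  0.01401835,  0.00329942, -0.01977755],
       [ 0.00580939,  0.18298363,  0.9830988 ,  1.57846984],
       [ 0.        ,  0.        ,  0.        ,  1.        ]])}
wrist {'fov_y': 59.90200828495783, 'cx': 275.7905991141389, 'cy': 209.52706281975355, 'world_from_camera': array([[ 2.19786926e-01, -9.34765024e-01, -2.79120147e-01,
         4.96581940e-02],
       [ 9.75547562e-01,  2.10359996e-01,  6.36838058e-02,
         5.52935966e-01],
       [-8.13681403e-04, -2.86291846e-01,  9.58142117e-01,
         3.73274568e-01],
       [ 0.00000000e+00,  0.00000000e+00,  0.00000000e+00,
         1.00000000e+00]])}
```

View pics/side0.png

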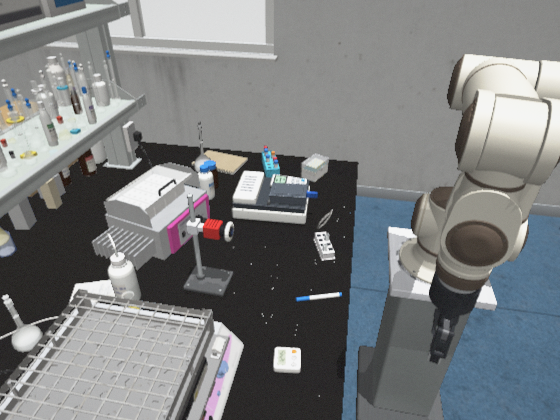

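View pics/top0.png

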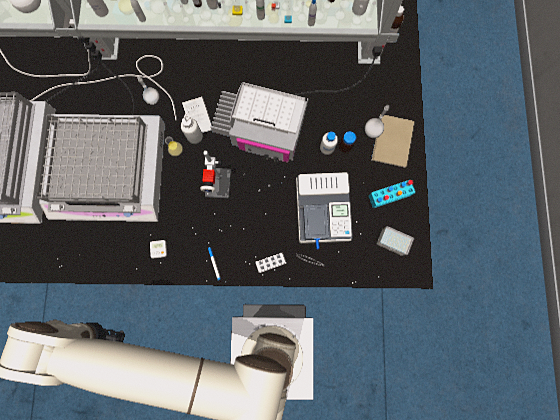

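View pics/wrist0.png

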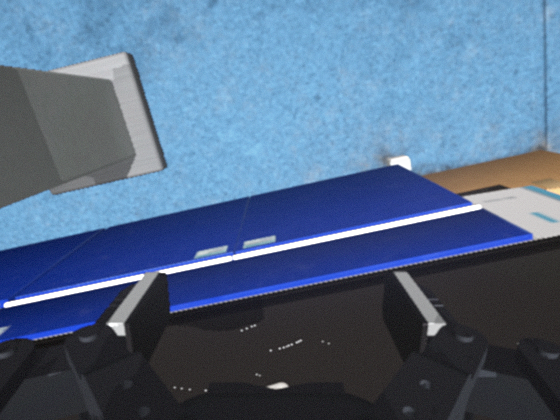

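Run:
```python
import cv2
t=cv2.imread('pics/top0.png'); s=cv2.imread('pics/side0.png')
cv2.imwrite('pics/t_ph.png',cv2.resize(t[165:255,285:365],None,fx=6.5,fy=6.5,interpolation=cv2.INTER_CUBIC))
cv2.imwrite('pics/t_cam.png',cv2.resize(t[140:210,180:250],None,fx=8,fy=8,interpolation=cv2.INTER_CUBIC))
cv2.imwrite('pics/s_ph.png',cv2.resize(s[160:230,225:325],None,fx=8,fy=8,interpolation=cv2.INTER_CUBIC))
cv2.imwrite('pics/s_cam.png',cv2.resize(s[190:300,170:250],None,fx=5,fy=5,interpolation=cv2.INTER_CUBIC))
```

```text
(no output)
```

View pics/t_ph.png

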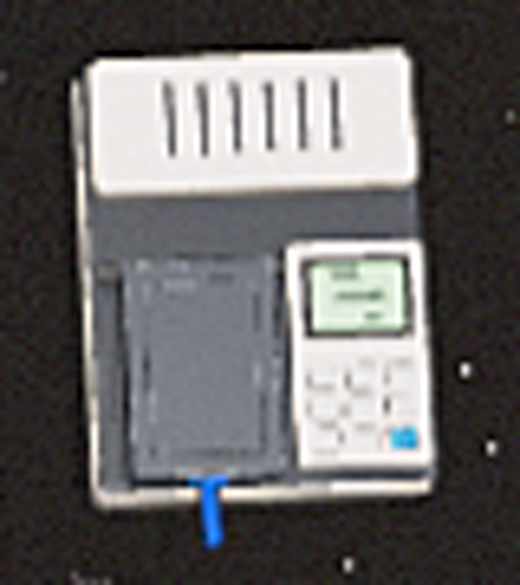

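View pics/t_cam.png

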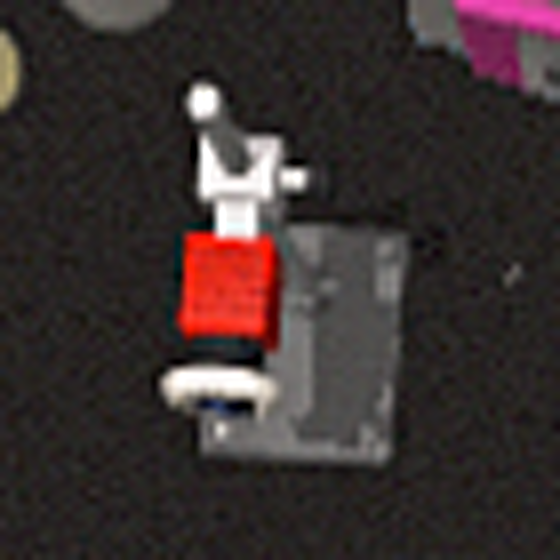

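View pics/s_ph.png

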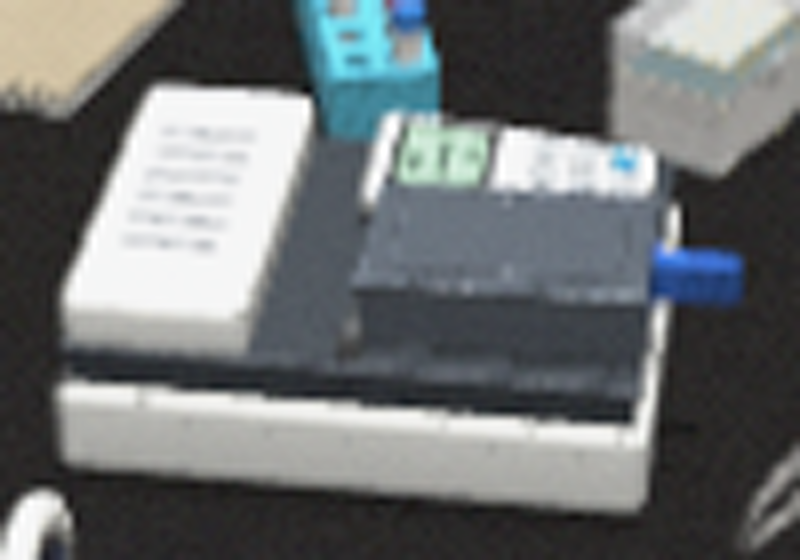

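View pics/s_cam.png

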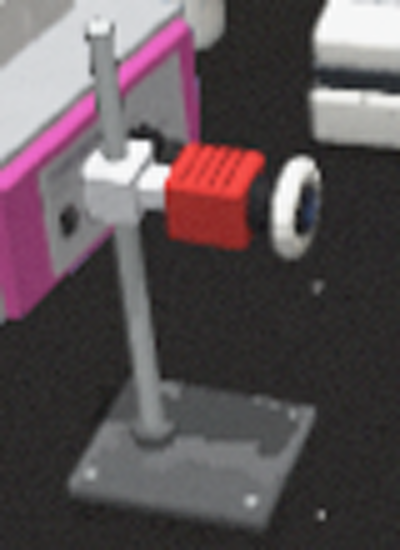

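```bash
cat >> h.py <<'E'
import pickle
def load(f): return pickle.load(open('pics/'+f+'.pkl','rb'))
def foc(c): return c['img'].shape[0]/2/np.tan(np.radians(c['fov_y'])/2)
def proj(c,P):
    W=np.linalg.inv(c['world_from_camera']); P=np.atleast_2d(P)@W[:3,:3].T+W[:3,3]
    f=foc(c); return np.c_[c['cx']+f*P[:,0]/-P[:,2], c['cy']-f*P[:,1]/-P[:,2]]
def ray(c,uv):
    f=foc(c); W=c['world_from_camera']; d=W[:3,:3]@np.array([(uv[0]-c['cx'])/f,-(uv[1]-c['cy'])/f,-1]); return W[:3,3],d/np.linalg.norm(d)
def atz(c,uv,z):
    o,d=ray(c,uv); return o+d*(z-o[2])/d[2]
def tri(obs):
    A=np.zeros((3,3));b=np.zeros(3)
    for c,uv in obs:
        o,d=ray(c,uv);M=np.eye(3)-np.outer(d,d);A+=M;b+=M@o
    X=np.linalg.solve(A,b); return X,[np.linalg.norm(np.cross(X-ray(c,uv)[0],ray(c,uv)[1])) for c,uv in obs]
E
python3 - <<'E'
from h import *
t=load('top0'); s=load('side0')
T=lambda u,v:((u-3)/6.5+285,(v-3)/6.5+165)
S=lambda u,v:((u-3.5)/8+225,(v-3.5)/8+160)
TC=lambda u,v:((u-3.5)/8+180,(v-3.5)/8+140)
SC=lambda u,v:((u-2)/5+170,(v-2)/5+190)
print('tab tip',tri([(t,T(212,540)),(s,S(740,275))]))
for z,n,p in [(.097,'humpBL',T(90,60)),(.097,'humpBR',T(413,48)),(.097,'humpFR',T(415,183)),(.097,'humpFL',T(97,193)),(.068,'bodyFL',T(97,500)),(.068,'bodyFR',T(435,488))]: print(n,atz(t,p,z))
for z,n,p in [(.097,'humpBL',S(62,300)),(.097,'humpBR',S(160,88)),(.097,'humpFR',S(312,98)),(.097,'humpFL',S(250,325))]: print(n,atz(s,p,z))
print('lens',tri([(t,TC(220,395)),(s,SC(304,205))]))
print('ring',tri([(t,TC(217,385)),(s,SC(297,205))]))
print('clamp/column top',tri([(t,TC(203,100)),(s,SC(98,28))]))
print('column base',atz(s,SC(153,430),.013))
for p in [(203,458),(388,462),(408,235)]: print('base t',atz(t,TC(*p),.013))
for p in [(70,490),(260,530),(315,405),(158,382)]: print('base s',atz(s,SC(*p),.013))
E
```

```text
tab tip (array([ 0.41403657, -0.16941089,  0.09751305]), [np.float64(0.0022692544815526208), np.float64(0.0022692544815526754)])
humpBL [ 0.70715451 -0.09665568  0.097     ]
humpBR [ 0.7176502 -0.2931162  0.097    ]
humpFR [ 0.63326076 -0.29271677  0.097     ]
humpFL [ 0.62428802 -0.10122668  0.097     ]
bodyFL [ 0.4423022  -0.10354933  0.068     ]
bodyFR [ 0.45234359 -0.30647164  0.068     ]
humpBL [ 0.70471115 -0.08976599  0.097     ]
humpBR [ 0.71063544 -0.28483758  0.097     ]
humpFR [ 0.63521509 -0.28991987  0.097     ]
humpFL [ 0.61836154 -0.08651152  0.097     ]
lens (array([0.6107713 , 0.23898348, 0.20919915]), [np.float64(0.0013783483305624222), np.float64(0.0013783483305625317)])
ring (array([0.61475097, 0.24036013, 0.2097976 ]), [np.float64(0.0018672804218181945), np.float64(0.0018672804218182381)])
clamp/column top (array([0.71714662, 0.23416954, 0.30610076]), [np.float64(0.0004280626171691324), np.float64(0.00042806261716928936)])
column base [0.7192982  0.22940394 0.013     ]
base t [0.62783135 0.28348391 0.013     ]
base t [0.62710249 0.18825058 0.013     ]
base t [0.74869438 0.18236201 0.013     ]
base s [0.74995959 0.28678945 0.013     ]
base s [0.63114085 0.29569669 0.013     ]
base s [0.62885981 0.1890399  0.013     ]
base s [0.73078531 0.18799071 0.013     ]
```

```bash
cat >> h.py <<'E'
from scipy.spatial.transform import Rotation as Ro
np.set_printoptions(precision=4,suppress=True)
def pose():
    o=get_obs(); return o['ee_pos'],Ro.from_euler('xyz',o['tcp_rot'],degrees=True)
def toolR(yaw,tilt=0):
    """yaw: photometer/lens-axis heading psi; tilt: 0 = down, 90 = pointing ahead. tool x = +y side, z = back to robot"""
    p=np.radians(yaw);a=np.radians(tilt)
    f=np.array([np.cos(p),np.sin(p),0]);x=np.array([-np.sin(p),np.cos(p),0])
    y=np.sin(a)*f-np.cos(a)*np.array([0,0,1]); z=np.cross(x,y)
    return Ro.from_matrix(np.c_[x,y,z])
def rel(p,R,p0=None,R0=None):
    if p0 is None: p0,R0=pose()
    r=(R0.inv()*R).as_rotvec(degrees=True); s=R0.inv().apply(np.asarray(p)-p0)
    print('turn',np.round(r,2).tolist(),'shift',np.round(s,4).tolist()); return r,s
E
python3 - <<'E'
from h import *
rel([0.26,0.2,0.33],toolR(0))
rel([0.26,0.2,0.33],toolR(-8))
E
```

```text
turn [-0.01, -12.65, -0.06] shift [-0.2978, -0.099, -0.2099]
turn [-0.0, -4.65, -0.06] shift [-0.2978, -0.099, -0.2099]
```

Request:
play_rows --moves '[[[0,-2,0],[-0.02,-0.05,-0.03],100],[[0,-4,0],[-0.05,-0.08,-0.06],100],[[0,-7,0],[-0.09,-0.1,-0.08],100],[[0,-10,0],[-0.13,-0.1,-0.1],100],[[0,-12.6,0],[-0.17,-0.1,-0.12],100]]'

```text
time: 0.65
ee_pos: [0.2006, 0.3431, 0.332]
tcp_rot: [-90.0, -0.1, 90.1]
wrist_force: [0.7, -0.1, 0.9]
opening: 0.0853
```

Run:
```python
from h import *
o=get_obs();print(o['q'],o['ee_pos'],o['tcp_rot'],o['time'])
rel([0.26,0.2,0.33],toolR(2))
rel([0.38,-0.165,0.30],toolR(2))
```

```text
[ 59.6907 -11.9694   5.5178 107.412   -0.0078  59.592 ] [0.2006 0.3431 0.332 ] [-90.0448  -0.0608  90.0987] 0.65
turn [0.05, -1.9, 0.06] shift [-0.1432, 0.0019, -0.0592]
turn [0.05, -1.9, 0.06] shift [-0.5084, 0.0316, -0.1785]
```

Request:
play_rows --moves '[[[0,0,0],[-0.04,0,-0.015],60],[[0,-1,0],[-0.085,0,-0.035],60],[[0,-1,0],[-0.13,0.005,-0.05],60],[[0,-2,0],[-0.175,0.01,-0.065],60],[[0,-2,0],[-0.22,0.015,-0.08],60]]'

```text
time: 1.15
ee_pos: [0.28, 0.1227, 0.3161]
tcp_rot: [-90.0, -0.0, 92.0]
wrist_force: [0.9, 1.0, -1.2]
opening: 0.0509
```

Request:
play_rows --moves '[[[0,0,0],[-0.045,0,-0.015],60],[[0,0,0],[-0.09,0,-0.03],60],[[0,0,0],[-0.135,0.005,-0.045],60],[[0,0,0],[-0.18,0.01,-0.06],60],[[0,0,0],[-0.22,0.015,-0.075],60]]'

```text
time: 1.65
ee_pos: [0.3626, -0.0953, 0.3011]
tcp_rot: [-90.0, 0.0, 91.9]
wrist_force: [2.0, 0.3, 0.6]
opening: 0.0509
```

Run:
```python
from h import *
o=get_obs();print(o['q'],o['ee_pos'],o['tcp_rot'],o['time'])
rel([0.38,-0.165,0.30],toolR(2.8))
snap('wrist','w1')
```

```text
[-14.7336 -16.2832  -1.5121 104.7398  -0.0001 -16.6107] [ 0.3626 -0.0953  0.3011] [-90.0299   0.0091  91.8771] 1.65
turn [0.03, -0.92, -0.01] shift [-0.0702, 0.0011, -0.0151]
```

View pics/w1.png

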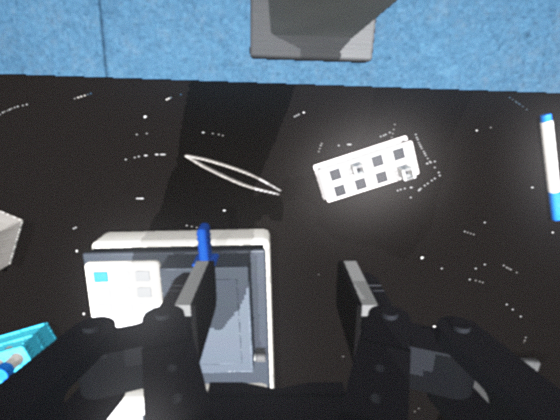

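Run:
```python
from h import *
w=load('w1'); t=load('top0'); s=load('side0')
cv2.imwrite('pics/w1z.png',cv2.resize(w['img'][215:400,80:290,::-1],None,fx=3.8,fy=3.8,interpolation=cv2.INTER_CUBIC)[:600])
print(tri([(t,(317.2,247.6)),(s,(317.1,193.9)),(w,(204,224))]))
```

```text
(array([ 0.4131, -0.1678,  0.0977]), [np.float64(0.003691133547047197), np.float64(0.0016614482316586242), np.float64(0.0029426038634586217)])
```

View pics/w1z.png

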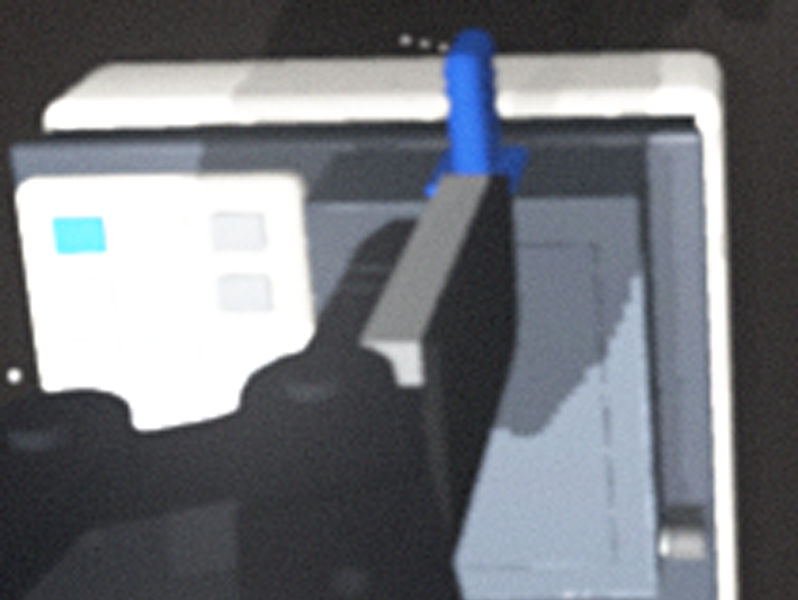

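Run:
```python
from h import *
w=load('w1')
W=lambda u,v:((u-1.4)/3.8+80,(v-1.4)/3.8+215)
for n,p,z in [('tip top',(472,36),.103),('tip topL',(447,50),.103),('tip topR',(492,48),.103),('deckFR',(12,145),.072),('deckFL',(697,128),.072),('deckL lower',(722,600),.072),('shield top FR',(310,197),.106),('shield top FL',(638,197),.106),('panelF L',(300,178),.092),('panelF R',(18,182),.092),('tab base',(478,175),.103)]: print(n,atz(w,W(*p),z))
```

```text
tip top [ 0.4093 -0.1646  0.103 ]
tip topL [ 0.4133 -0.1712  0.103 ]
tip topR [ 0.4124 -0.1594  0.103 ]
deckFR [ 0.4579 -0.305   0.072 ]
deckFL [ 0.4462 -0.1063  0.072 ]
deckL lower [ 0.6106 -0.0946  0.072 ]
shield top FR [ 0.4551 -0.2083  0.106 ]
shield top FL [ 0.4523 -0.1208  0.106 ]
panelF L [ 0.4562 -0.2154  0.092 ]
panelF R [ 0.4599 -0.2935  0.092 ]
tab base [ 0.4486 -0.1639  0.103 ]
```

```bash
cat >> h.py <<'E'
PSI=3.0
def grasp2tcp(g,R,back=0.0): return np.asarray(g)+R.apply([0,0.019-back,0])
E
python3 - <<'E'
from h import *
R=toolR(PSI,45)
rel(grasp2tcp([.42,-.165,.091],R,.1),R)
E
```

```text
turn [-45.08, -1.14, -0.58] shift [-0.0684, 0.151, 0.0034]
```

Request:
play_rows --moves '[[[-8,0,0],[-0.015,0.02,0],47],[[-16,0,0],[-0.03,0.04,0],47],[[-24,-0.5,-0.3],[-0.045,0.07,0],47],[[-32,-1,-0.5],[-0.055,0.1,0],47],[[-40,-1,-0.6],[-0.068,0.12,0.003],47]]'

```text
time: 2.2
ee_pos: [0.3687, -0.1721, 0.1804]
tcp_rot: [-129.6, -0.9, 93.7]
wrist_force: [-8.1, 8.1, -1.9]
opening: 0.0405
```

Run:
```python
from h import *
o=get_obs();print(o['q'],o['ee_pos'],o['tcp_rot'],o['time'])
R=toolR(PSI,45)
rel(grasp2tcp([.42,-.165,.091],R,.1),R)
```

```text
[-44.9559 -48.5927 -42.6787  67.8017  29.1334 -40.8593] [ 0.3687 -0.1721  0.1804] [-129.5972   -0.9459   93.6889] 2.2
turn [-5.41, -0.13, 1.16] shift [0.0039, 0.0212, 0.0249]
```

Run:
```python
from h import *
R=toolR(PSI,0)
rel([.41,-.165,.25],R)
```

```text
turn [39.59, 0.33, 1.15] shift [0.0056, -0.0271, -0.0764]
```

Request:
play_rows --moves '[[[8,0,0],[0,-0.01,-0.015],47],[[16,0,0.3],[0.001,-0.015,-0.03],47],[[24,0,0.6],[0.002,-0.02,-0.045],47],[[32,0.2,0.9],[0.004,-0.025,-0.06],47],[[39.6,0.3,1.15],[0.0056,-0.027,-0.076],47]]'

```text
time: 2.7
ee_pos: [0.4105, -0.1656, 0.2543]
tcp_rot: [-89.6, 0.3, 92.9]
wrist_force: [0.2, -0.4, 0.9]
opening: 0.0402
```

Run:
```python
from h import *
o=get_obs();print(o['q'],o['ee_pos'],o['tcp_rot'],o['time'])
R=toolR(PSI,0)
rel([.41,-.165,.25],R)
snap('wrist','w2');snap('side','s2')
```

```text
[-21.7019  -8.8194  -0.7681  98.2578  -0.4141 -24.5903] [ 0.4105 -0.1656  0.2543] [-89.6398   0.2906  92.8901] 2.7
turn [-0.36, -0.11, -0.29] shift [0.0007, 0.0043, 0.0005]
```

View pics/w2.png

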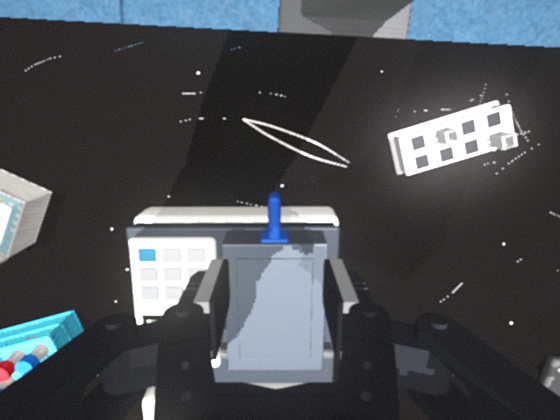

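View pics/s2.png

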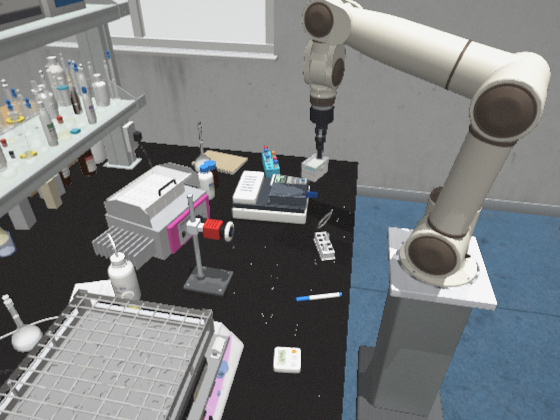

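Run:
```python
from h import *
w=load('w2')
cv2.imwrite('pics/w2z.png',cv2.resize(w['img'][185:385,120:350,::-1],None,fx=3,fy=3,interpolation=cv2.INTER_CUBIC)[:600])
```

```text
(no output)
```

View pics/w2z.png

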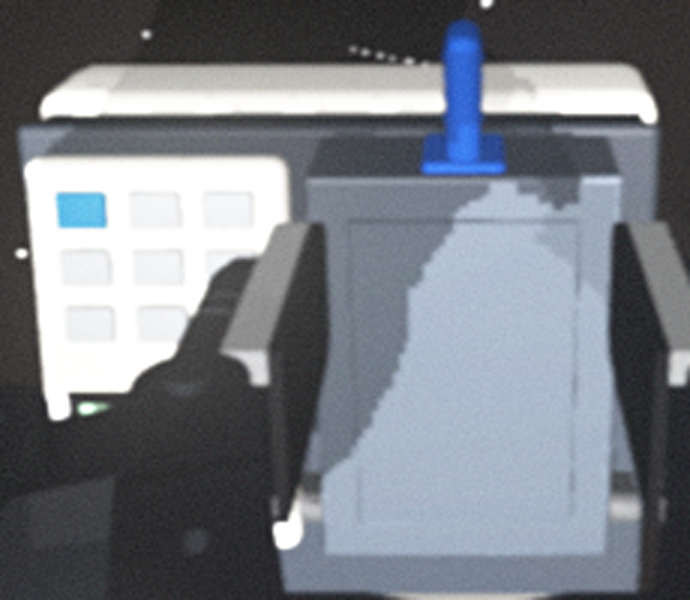

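Run:
```python
from h import *
w=load('w2');w1=load('w1')
W=lambda u,v:((u-1)/3+120,(v-1)/3+185)
for n,p,z in [('tip top',(463,28),.103),('tab base top',(463,160),.103),('deckFR',(20,128),.072),('deckFL',(657,127),.072),('shFR',(308,180),.106),('shFL',(620,180),.106),('shBR',(325,553),.106),('shBL',(605,553),.106),('pF L',(285,160),.092),('pF R',(28,160),.092)]: print(n,atz(w,W(*p),z))
print(tri([(w,W(463,28)),(w1,(203.8,224.6))]))
```

```text
tip top [ 0.4115 -0.1674  0.103 ]
tab base top [ 0.4504 -0.1655  0.103 ]
deckFR [ 0.4586 -0.3052  0.072 ]
deckFL [ 0.448  -0.1049  0.072 ]
shFR [ 0.4577 -0.2095  0.106 ]
shFL [ 0.4531 -0.1205  0.106 ]
shBR [ 0.5848 -0.203   0.106 ]
shBL [ 0.5801 -0.1141  0.106 ]
pF L [ 0.4573 -0.2184  0.092 ]
pF R [ 0.4613 -0.2951  0.092 ]
(array([ 0.415 , -0.1674,  0.0885]), [np.float64(0.000105926645277617), np.float64(0.00010592664527755153)])
```

Run:
```python
from h import *
R=toolR(PSI,0)
rel([.420,-.1665,.072],R)
```

```text
turn [-0.8, 0.04, 0.01] shift [-0.0014, 0.1772, -0.0085]
```

Request:
play_rows --moves '[[[-0.5,0,0],[-0.001,0.04,-0.008],47],[[-0.5,0,0],[-0.001,0.08,-0.0085],47],[[-0.5,0,0],[-0.001,0.11,-0.0085],47],[[-0.5,0,0],[-0.001,0.135,-0.0085],47],[[-0.5,0,0],[-0.001,0.155,-0.0085],47]]'

```text
time: 3.3
ee_pos: [0.4172, -0.1662, 0.0961]
tcp_rot: [-90.3, 0.1, 92.9]
wrist_force: [0.5, -0.3, 0.4]
opening: 0.0398
```

Run:
```python
from h import *
snap('wrist','w3')
o=get_obs();print(o['q'],o['ee_pos'],o['tcp_rot'],o['time'],o['wrist_force'])
rel([.420,-.1665,.072],toolR(PSI,0))
```

```text
[-21.7349  -9.7008 -19.3541  80.1794   0.0181 -24.6225] [ 0.4162 -0.1658  0.0934] [-90.1596   0.0532  92.8875] 3.35 [-0.2186  0.4207 -4.3505]
turn [0.16, -0.11, -0.05] shift [-0.0009, 0.0214, -0.0037]
```

View pics/w3.png

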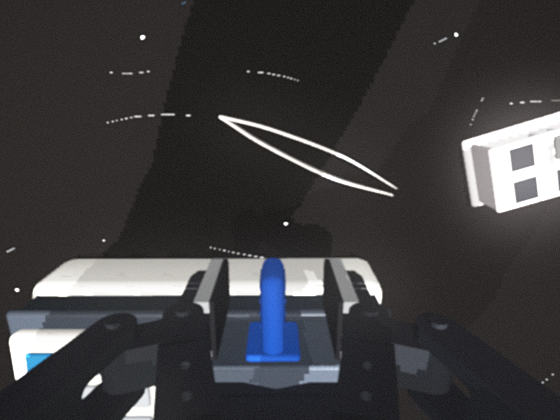

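Request:
play_rows --moves '[[[0,0,0],[-0.001,0.015,-0.004],47],[[0,0,0],[-0.001,0.0215,-0.004],47],[[0,0,0],[-0.001,0.0215,-0.004],25],[[0,0,0],[-0.001,0.0215,-0.004],10],[[0,0,0],[-0.001,0.0215,-0.004],0]]' --grip_force 25

```text
time: 3.85
ee_pos: [0.4225, -0.1675, 0.0772]
tcp_rot: [-90.4, 0.2, 92.9]
wrist_force: [-2.6, -0.7, 0.0]
opening: 0.0093
```

Request:
play_rows --moves '[[[0,0,0],[0,0,0],0],[[0,0,0],[0,0,0],0],[[0,0,0],[0,0,0],0],[[0,0,0],[0,0,0],0],[[0,0,0],[0,0,0],0]]'

```text
time: 4.35
ee_pos: [0.4224, -0.1675, 0.0765]
tcp_rot: [-90.4, 0.2, 92.9]
wrist_force: [-2.8, -2.0, 2.0]
opening: 0.0095
```

```bash
cat >> h.py <<'E'
WELL=np.array([.4994,-.1624]);F=np.array([np.cos(np.radians(3)),np.sin(np.radians(3))])
HINGE=np.r_[WELL+.08*F,.082]
E
python3 - <<'E'
from h import *
o=get_obs();p=o['ee_pos'];print(p,o['tcp_rot'],o['time'],o['wrist_force'],o['opening'])
# grasp now
g=p+np.array([0,0,.019]); d=g-HINGE; F3=np.r_[F,0]
r0=-d@F3; h0=d[2]; r=np.hypot(r0,h0); a0=np.arctan2(h0,r0); print(r0,h0,r,np.degrees(a0))
_,R0=pose()
for th in range(0,105,5):
    a=a0+np.radians(th)
    q=HINGE+np.r_[-r*np.cos(a)*F,r*np.sin(a)]-d-HINGE
    print(th,np.round(R0.inv().apply(q),4).tolist())
E
```

```text
[ 0.4224 -0.1675  0.0765] [-90.3644   0.1807  92.8893] 4.35 [-2.8425 -2.0012  2.032 ] 0.0095447828264678
0.15713759769385408 0.013485571969420351 0.15771520300953218 4.905113652724387
0 [0.0011, -0.0, 0.0]
5 [0.001, -0.0136, -0.0019]
10 [0.001, -0.0271, -0.0049]
15 [0.001, -0.0402, -0.0091]
20 [0.0009, -0.0528, -0.0144]
25 [0.0009, -0.065, -0.0208]
30 [0.0009, -0.0766, -0.0283]
35 [0.0009, -0.0875, -0.0367]
40 [0.0009, -0.0976, -0.0461]
45 [0.0009, -0.1068, -0.0562]
50 [0.0009, -0.1151, -0.0672]
55 [0.0009, -0.1225, -0.0788]
60 [0.0009, -0.1288, -0.0911]
65 [0.0009, -0.134, -0.1038]
70 [0.0009, -0.1381, -0.1169]
75 [0.0009, -0.141, -0.1304]
80 [0.0009, -0.1427, -0.144]
85 [0.0009, -0.1432, -0.1578]
90 [0.001, -0.1426, -0.1715]
95 [0.001, -0.1407, -0.1852]
100 [0.001, -0.1377, -0.1986]
```

Request:
play_rows --moves '[[[0,0,0],[0,-0.0136,-0.0019],0],[[0,0,0],[0,-0.0271,-0.0049],0],[[0,0,0],[0,-0.0402,-0.0091],0],[[0,0,0],[0,-0.0528,-0.0144],0],[[0,0,0],[0,-0.065,-0.0208],0]]'

```text
time: 4.85
ee_pos: [0.4431, -0.1663, 0.1429]
tcp_rot: [-90.4, 0.2, 92.9]
wrist_force: [1.5, -3.5, -4.4]
opening: 0.0096
```

Run:
```python
from h import *
o=get_obs();p=o['ee_pos'];print(p,o['tcp_rot'],o['time'],o['wrist_force'],o['opening'],o['q'])
snap('wrist','w4')
```

```text
[ 0.4431 -0.1663  0.1429] [-90.3603   0.1907  92.8928] 4.85 [ 1.4715 -3.4533 -4.4151] 0.009586038583241934 [-20.5519  -6.8146 -11.3378  85.0704  -0.0316 -23.4454]
```

View pics/w4.png

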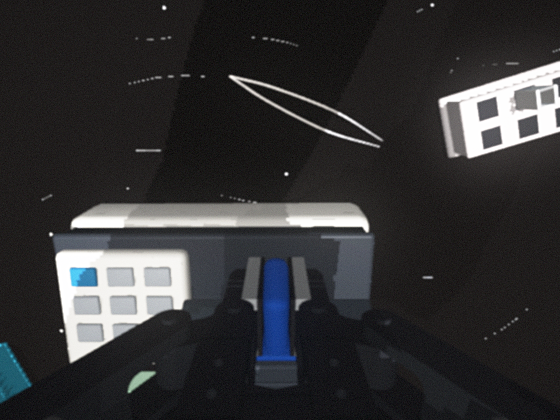

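Request:
play_rows --moves '[[[0,0,0],[0,-0.0116,-0.0075],0],[[0,0,0],[0,-0.0225,-0.0159],0],[[0,0,0],[0,-0.0326,-0.0253],0],[[0,0,0],[0,-0.0418,-0.0354],0],[[0,0,0],[0,-0.0501,-0.0464],0]]'

```text
time: 5.4
ee_pos: [0.4886, -0.1638, 0.1928]
tcp_rot: [-90.3, 0.2, 92.9]
wrist_force: [-1.9, -2.8, -2.4]
opening: 0.0095
```

Request:
play_rows --moves '[[[0,0,0],[0,-0.0074,-0.0116],0],[[0,0,0],[0,-0.0137,-0.0239],0],[[0,0,0],[0,-0.0189,-0.0366],0],[[0,0,0],[0,-0.023,-0.0497],0],[[0,0,0],[0,-0.0259,-0.0632],0]]'

```text
time: 5.9
ee_pos: [0.5518, -0.1603, 0.2194]
tcp_rot: [-90.3, 0.2, 92.9]
wrist_force: [-3.3, -1.3, 2.1]
opening: 0.0097
```

Run:
```python
from h import *
o=get_obs();p=o['ee_pos'];print(p,o['tcp_rot'],o['time'],o['wrist_force'],o['opening'],o['q'])
snap('wrist','w5');c=snap('side','s5')
cv2.imwrite('pics/s5z.png',cv2.resize(c['img'][60:240,215:365,::-1],None,fx=3.3,fy=3.3,interpolation=cv2.INTER_CUBIC))
```

```text
[ 0.5518 -0.1603  0.2194] [-90.3461   0.1706  92.8908] 5.9 [-3.2813 -1.3152  2.1437] 0.00968581055704051 [-16.1789   7.7611  11.7891  93.6451  -0.0482 -19.0704]
```

View pics/w5.png

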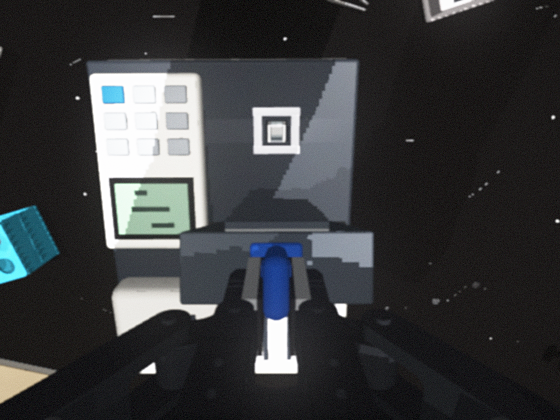

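View pics/s5z.png

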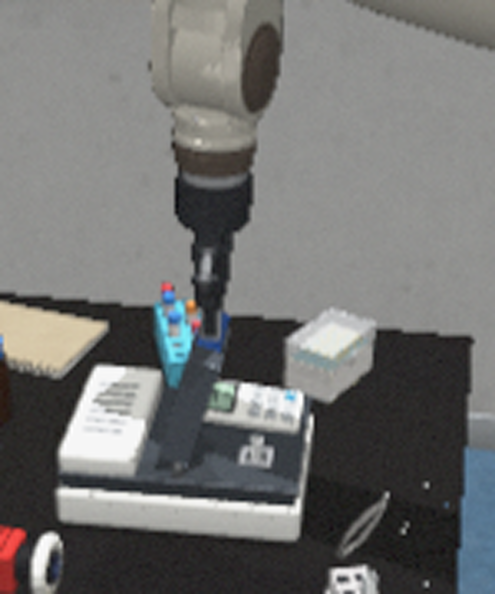

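Request:
play_rows --moves '[[[0,0,0],[0,-0.0017,-0.0136],0],[[0,0,0],[0,-0.0022,-0.0274],0],[[0,0,0],[0,-0.0016,-0.0411],0],[[0,0,0],[0,0.0003,-0.0548],0],[[0,0,0],[0,0.0003,-0.0548],0]]'

```text
time: 6.5
ee_pos: [0.6081, -0.1573, 0.2196]
tcp_rot: [-90.5, 0.2, 92.9]
wrist_force: [0.4, -0.3, 4.8]
opening: 0.0093
```

Request:
play_rows --moves '[[[0,0,0],[0,0,0],0],[[0,0,0],[0,0,0],0],[[0,0,0],[0,0,0],20],[[0,0,0],[0,0,0],40],[[0,0,0],[0,0,0],40]]'

```text
time: 7.0
ee_pos: [0.6062, -0.1577, 0.218]
tcp_rot: [-90.3, 0.2, 92.9]
wrist_force: [0.0, 0.3, -0.5]
opening: 0.0344
```

Request:
play_rows --moves '[[[0,0,0],[0,0,0],40],[[0,0,0],[0,-0.02,0],40],[[0,0,0],[0,-0.05,0],40],[[0,0,0],[0,-0.08,0],40],[[0,0,0],[0,-0.08,0],40]]'

```text
time: 7.5
ee_pos: [0.6065, -0.1577, 0.3025]
tcp_rot: [-90.7, 0.3, 92.9]
wrist_force: [0.7, -0.1, 0.2]
opening: 0.0341
```

Run:
```python
from h import *
o=get_obs();p=o['ee_pos'];print(p,o['tcp_rot'],o['time'],o['wrist_force'],o['opening'],o['q'])
snap('wrist','w6')
rel([.47,-.16,.30],toolR(PSI))
```

```text
[ 0.6065 -0.1577  0.3025] [-90.6685   0.2666  92.8888] 7.5 [ 0.6563 -0.1195  0.1896] 0.034136941581021756 [-14.5489  18.1179  33.5101 104.6745  -0.054  -17.4396]
turn [0.55, -0.11, -0.23] shift [0.0046, -0.0011, 0.1364]
```

View pics/w6.png

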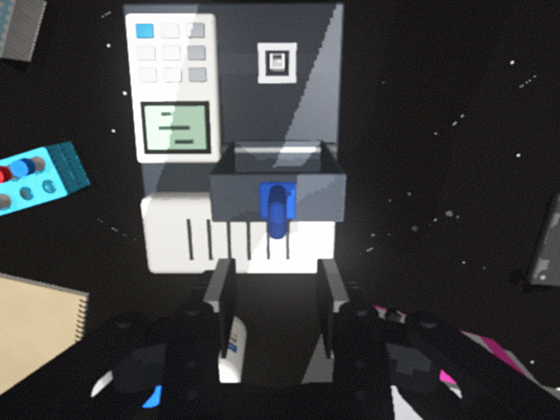

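Request:
play_rows --moves '[[[0.3,0,0],[0,0,0.03],40],[[0.5,0,0],[0.002,0,0.07],40],[[0.5,0,0],[0.004,0.01,0.1],40],[[0.5,0,0],[0.004,0.02,0.12],40],[[0.5,0,0],[0.004,0.04,0.125],40]]'

```text
time: 8.05
ee_pos: [0.4794, -0.16, 0.2576]
tcp_rot: [-89.9, 0.2, 92.9]
wrist_force: [1.0, -0.9, -0.5]
opening: 0.0343
```

Run:
```python
from h import *
w=snap('wrist','w7')
o=get_obs();p=o['ee_pos'];print(p,o['tcp_rot'],o['time'],o['opening'],o['q'])
for f in ['w5','w6','w7']:
    c=load(f); print(f,proj(c,[*WELL,.072]),proj(c,[*WELL,.094]))
cv2.imwrite('pics/w7z.png',cv2.resize(w['img'][120:280,200:350,::-1],None,fx=3.7,fy=3.7,interpolation=cv2.INTER_CUBIC))
```

```text
[ 0.4789 -0.1598  0.2536] [-89.6756   0.1058  92.8555] 8.1 0.034335865173759986 [-18.3281  -0.4031   7.022   97.6894  -0.2159 -21.1829]
w5 [[276.5549 126.4346]] [[276.5354 128.7037]]
w6 [[277.115  59.504]] [[277.0936  57.1475]]
w7 [[272.4602 203.8496]] [[272.1585 210.6274]]
```

View pics/w7.png

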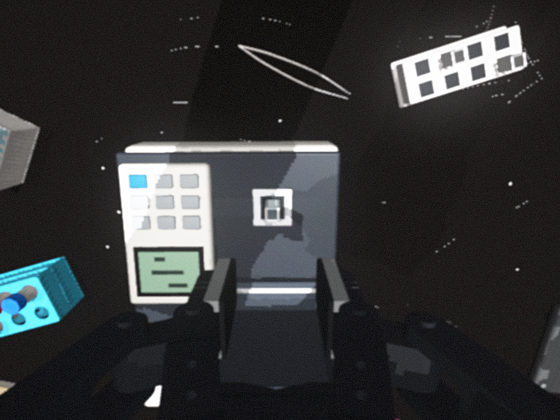

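View pics/w7z.png

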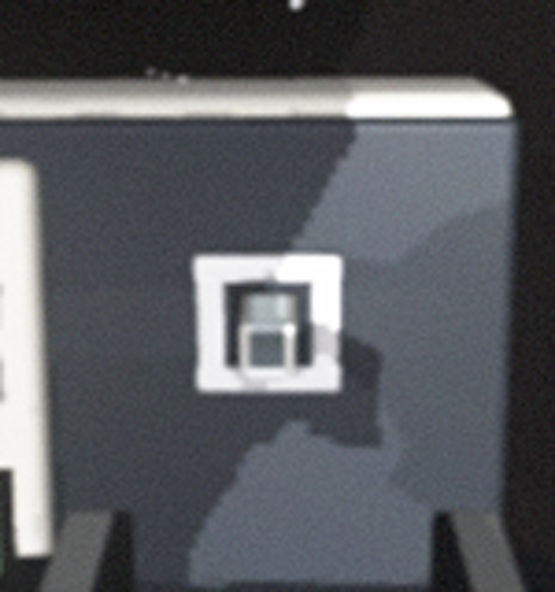

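Run:
```python
from h import *
w=load('w7'); Z=lambda u,v:((u-1.35)/3.7+200,(v-1.35)/3.7+120)
for p in [(193,255),(342,255),(342,391),(196,391)]: print(atz(w,Z(*p),.072))
print('c',atz(w,Z(268,323),.072),atz(w,Z(268,350),.094))
print('w6',atz(load('w6'),(277.5,63),.072),'w5',atz(load('w5'),(276.7,130.5),.072))
rel([.5015,-.1622,.15],toolR(PSI))
```

```text
[ 0.4857 -0.1822  0.072 ]
[ 0.4838 -0.145   0.072 ]
[ 0.5197 -0.1428  0.072 ]
[ 0.5215 -0.1803  0.072 ]
c [ 0.5024 -0.1626  0.072 ] [ 0.5027 -0.1623  0.094 ]
w6 [ 0.5025 -0.1619  0.072 ] w5 [ 0.5025 -0.1621  0.072 ]
turn [-0.32, -0.14, -0.11] shift [-0.0034, 0.1035, -0.023]
```

Request:
play_rows --moves '[[[-0.3,0,0],[-0.003,0.02,-0.015],40],[[-0.3,0,0],[-0.003,0.05,-0.023],40],[[-0.3,0,0],[-0.003,0.08,-0.024],40],[[-0.3,0,0],[-0.003,0.103,-0.024],40],[[-0.3,0,0],[-0.003,0.103,-0.024],40]]'

```text
time: 8.6
ee_pos: [0.5034, -0.1614, 0.1503]
tcp_rot: [-89.8, 0.0, 92.9]
wrist_force: [-0.3, 0.0, 0.3]
opening: 0.0341
```

Run:
```python
from h import *
w=snap('wrist','w8')
o=get_obs();p=o['ee_pos'];print(p,o['tcp_rot'],o['time'],o['opening'],o['q'])
cv2.imwrite('pics/w8z.png',cv2.resize(w['img'][220:420,180:380,::-1],None,fx=3,fy=3,interpolation=cv2.INTER_CUBIC))
```

```text
[ 0.5042 -0.1617  0.1528] [-89.9639   0.0943  92.8966] 8.65 0.03409645668292848 [-17.7237   1.2882  -2.4626  86.2498  -0.101  -20.6203]
```

View pics/w8z.png

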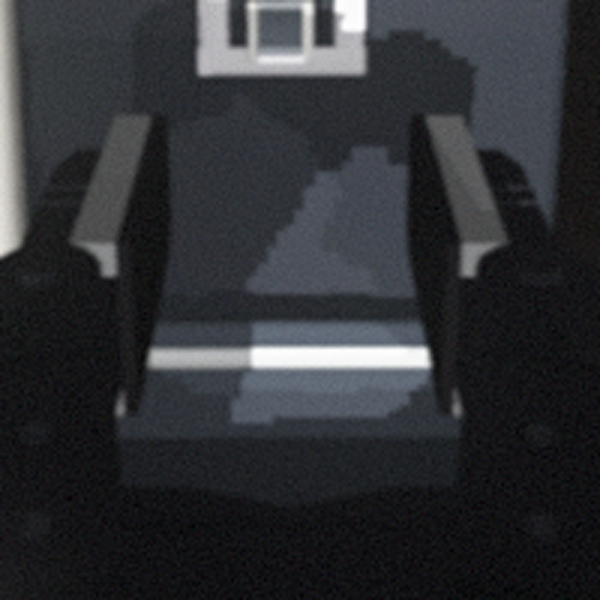

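Run:
```python
from h import *
for f in ['w4','w8']:
    c=load(f)
    W=c['world_from_camera']
    if f=='w8':
        o=get_obs(); p0=o['ee_pos']; R=Ro.from_euler('xyz',o['tcp_rot'],degrees=True)
    else: p0=np.array([.4431,-.1663,.1429]); R=Ro.from_euler('xyz',[-90.36,.19,92.89],degrees=True)
    for d in [-.019,0,.03,.06]: print(f,d,proj(c,p0+R.apply([0,d,0])),proj(c,p0+R.apply([0,d,.03])))
    print('cam in tool',R.inv().apply(W[:3,3]-p0), R.inv().apply(W[:3,0]),R.inv().apply(W[:3,2]))
print(proj(load('w8'),[.5025,-.1622,.094]))
```

```text
w4 -0.019 [[274.9024 298.889 ]] [[274.7757 224.5937]]
w4 0 [[274.9909 275.9632]] [[274.8848 209.4298]]
w4 0.03 [[275.0954 248.8914]] [[275.0116 191.8157]]
w4 0.06 [[275.172  229.0598]] [[275.103  179.1085]]
cam in tool [ 0.0004 -0.1426  0.0726] [ 1.     -0.0003 -0.0008] [-0.0001 -0.9581  0.2864]
w8 -0.019 [[274.0885 303.7903]] [[273.9144 228.4774]]
w8 0 [[274.2262 280.0799]] [[274.0817 212.7407]]
w8 0.03 [[274.3882 252.1998]] [[274.2752 194.5441]]
w8 0.06 [[274.5064 231.8568]] [[274.4142 181.4718]]
cam in tool [ 0.0005 -0.1404  0.0729] [ 1.     -0.0014 -0.0007] [-0.0011 -0.9589  0.2837]
[[273.899  229.8276]]
```

Request:
play_rows --moves '[[[0,0,0],[-0.0015,0.01,0.001],40],[[0,0,0],[-0.0015,0.02,0.001],40],[[0,0,0],[-0.0015,0.03,0.001],40],[[0,0,0],[-0.0015,0.04,0.001],40],[[0,0,0],[-0.0015,0.04,0.001],40]]'

```text
time: 9.15
ee_pos: [0.5036, -0.1635, 0.1127]
tcp_rot: [-90.0, 0.1, 92.9]
wrist_force: [-0.4, 0.4, 0.5]
opening: 0.0337
```

Run:
```python
from h import *
w=snap('wrist','w9')
o=get_obs();p=o['ee_pos'];print(p,o['tcp_rot'],o['time'],o['opening'],o['q'])
cv2.imwrite('pics/w9z.png',cv2.resize(w['img'][220:420,180:380,::-1],None,fx=3,fy=3,interpolation=cv2.INTER_CUBIC))
```

```text
[ 0.5038 -0.1635  0.1136] [-90.0888   0.1425  92.8928] 9.2 0.03434897939777386 [-17.9297   1.3579  -6.7114  81.797   -0.1016 -20.8228]
```

View pics/w9z.png

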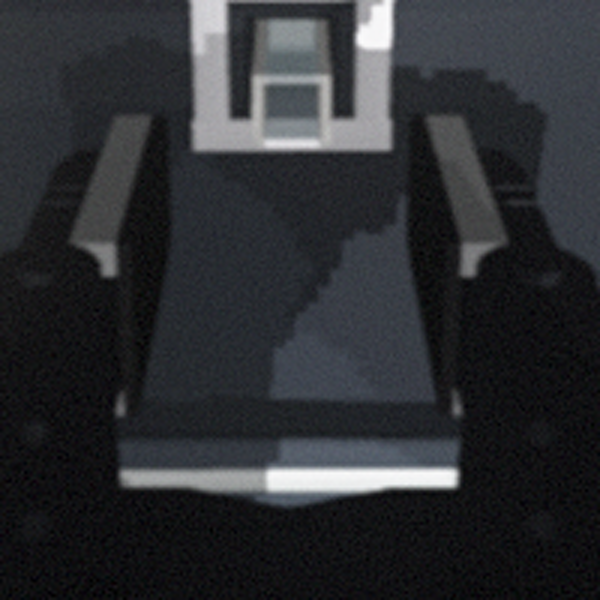

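Request:
play_rows --moves '[[[0,0,0],[0,0.01,0.0],40],[[0,0,0],[0,0.02,0.0],40],[[0,0,0],[0,0.028,0.001],40],[[0,0,0],[0,0.034,0.001],40],[[0,0,0],[0,0.034,0.001],40]]'

```text
time: 9.7
ee_pos: [0.5028, -0.1637, 0.0792]
tcp_rot: [-90.1, 0.1, 92.9]
wrist_force: [-0.1, -0.3, -0.5]
opening: 0.0339
```

Run:
```python
from h import *
w=snap('wrist','w10')
o=get_obs();p=o['ee_pos'];print(p,o['tcp_rot'],o['time'],o['opening'],o['wrist_force'])
cv2.imwrite('pics/w10z.png',cv2.resize(w['img'][220:420,180:380,::-1],None,fx=3,fy=3,interpolation=cv2.INTER_CUBIC))
```

```text
[ 0.5031 -0.1638  0.0799] [-90.1189   0.1522  92.8913] 9.75 0.03431170921944483 [ 0.117  -0.7526 -0.603 ]
```

View pics/w10z.png

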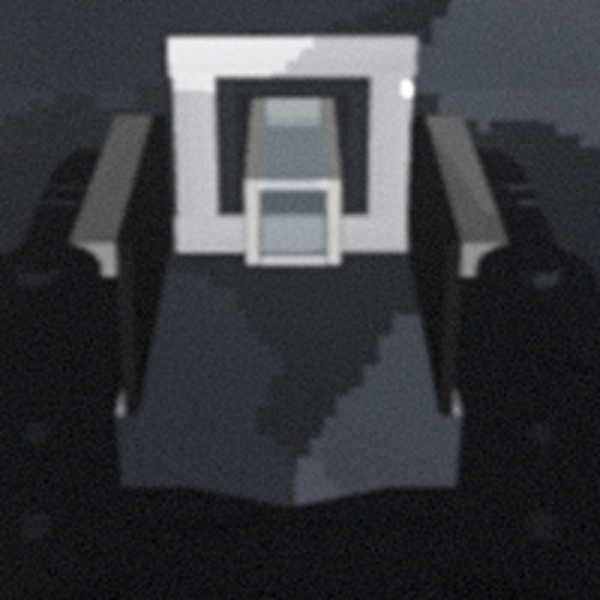

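Request:
play_rows --moves '[[[0,0,0],[0,0.003,0.001],35],[[0,0,0],[0,0.003,0.001],25],[[0,0,0],[0,0.003,0.001],20],[[0,0,0],[0,0.003,0.001],15],[[0,0,0],[0,0.003,0.001],10]]' --grip_force 25

```text
time: 10.25
ee_pos: [0.5025, -0.1639, 0.0776]
tcp_rot: [-90.2, 0.2, 92.9]
wrist_force: [-0.5, 1.3, 0.7]
opening: 0.0118
```

Request:
play_rows --moves '[[[0,0,0],[0,0,0],5],[[0,0,0],[0,0,0],5],[[0,0,0],[0,0,0],5],[[0,0,0],[0,0,0],5],[[0,0,0],[0,0,0],5]]'

```text
time: 10.75
ee_pos: [0.5025, -0.1639, 0.0776]
tcp_rot: [-90.2, 0.2, 92.9]
wrist_force: [-0.7, 1.3, 2.3]
opening: 0.0117
```

Run:
```python
from h import *
w=snap('wrist','w11')
o=get_obs();p=o['ee_pos'];print(p,o['tcp_rot'],o['time'],o['opening'],o['wrist_force'])
cv2.imwrite('pics/w11z.png',cv2.resize(w['img'][220:420,180:380,::-1],None,fx=3,fy=3,interpolation=cv2.INTER_CUBIC))
```

```text
[ 0.5025 -0.1639  0.0775] [-90.1784   0.1714  92.8955] 10.8 0.011830229213152136 [0.821  1.2648 4.3149]
```

View pics/w11z.png

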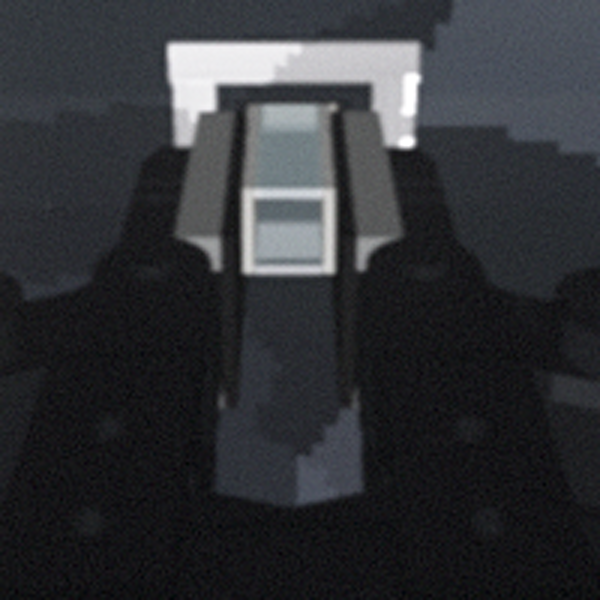

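Request:
play_rows --moves '[[[0,0,0],[0,-0.005,0],5],[[0,0,0],[0,-0.013,0],5],[[0,0,0],[0,-0.023,0],5],[[0,0,0],[0,-0.035,0],5],[[0,0,0],[0,-0.047,0],5]]'

```text
time: 11.3
ee_pos: [0.5023, -0.1638, 0.1257]
tcp_rot: [-90.2, 0.2, 92.9]
wrist_force: [0.4, -0.4, 0.7]
opening: 0.0118
```

Request:
play_rows --moves '[[[0,0,0],[0,-0.012,0],5],[[0,0,0],[0,-0.026,0],5],[[0,0,0],[0,-0.046,0],5],[[0,0,0],[0,-0.07,0],5],[[0,0,0],[0,-0.095,0],5]]'

```text
time: 11.8
ee_pos: [0.5017, -0.1634, 0.2209]
tcp_rot: [-90.2, 0.2, 92.9]
wrist_force: [0.4, -0.7, 0.6]
opening: 0.0117
```

Run:
```python
from h import *
w=snap('wrist','w12')
t=snap('top','t12'); s=snap('side','s12')
o=get_obs();p=o['ee_pos'];print(p,o['tcp_rot'],o['time'],o['opening'],o['wrist_force'])
a=cv2.resize(w['img'][220:420,180:380,::-1],None,fx=2,fy=2,interpolation=cv2.INTER_CUBIC)
b=cv2.resize(s['img'][100:200,240:340,::-1],None,fx=4,fy=4,interpolation=cv2.INTER_CUBIC)
cv2.imwrite('pics/m12.png',np.hstack([a,b]))
cv2.imwrite('pics/c12.png',np.hstack([cv2.resize(t['img'][145:205,190:245,::-1],None,fx=7,fy=7,interpolation=cv2.INTER_CUBIC)]))
```

```text
[ 0.5027 -0.1637  0.2216] [-90.3356   0.2367  92.892 ] 11.95 0.011778287786740735 [-0.8195 -0.5177 -0.5413]
```

View pics/m12.png

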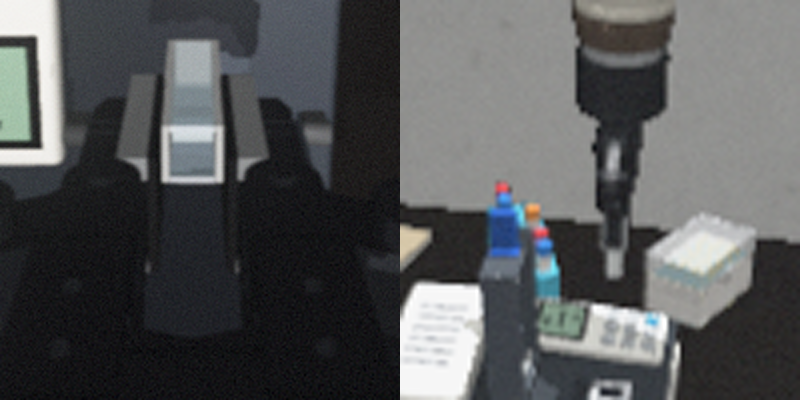

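View pics/c12.png

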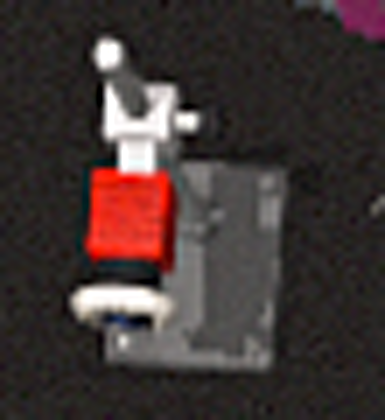

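Run:
```python
from h import *
rel([.43,.235,.29],toolR(-3))
```

```text
turn [0.35, 5.89, -0.22] shift [0.4016, -0.0704, 0.052]
```

Request:
play_rows --moves '[[[0,0,0],[0.01,-0.015,0.002],5],[[0,0,0],[0.035,-0.035,0.005],5],[[0,1,0],[0.07,-0.05,0.01],5],[[0,2,0],[0.11,-0.065,0.015],5],[[0,3,0],[0.155,-0.07,0.02],5]]'

```text
time: 12.45
ee_pos: [0.4732, -0.0081, 0.2905]
tcp_rot: [-90.2, 0.2, 89.8]
wrist_force: [1.2, -0.1, -0.5]
opening: 0.0116
```

Request:
play_rows --moves '[[[0,0.5,0],[0.045,0,0.005],5],[[0,1,0],[0.09,0,0.01],5],[[0,1.5,0],[0.135,0,0.012],5],[[0,2,0],[0.175,0,0.015],5],[[0,2,0],[0.205,0,0.017],5]]'

```text
time: 12.95
ee_pos: [0.4559, 0.1981, 0.2883]
tcp_rot: [-90.1, 0.2, 88.0]
wrist_force: [1.2, -0.7, 0.0]
opening: 0.0118
```

Run:
```python
from h import *
rel([.43,.235,.29],toolR(-3))
w=snap('wrist','w13')
```

```text
turn [0.12, 0.97, -0.16] shift [0.036, -0.0018, 0.0272]
```

View pics/w13.png

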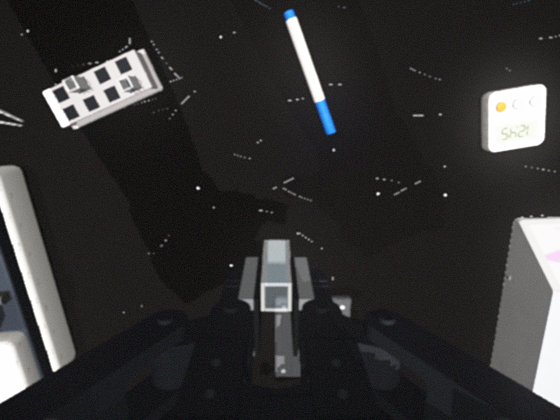

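Run:
```python
from h import *
rel([.60,.08,.36],toolR(-3))
```

```text
turn [0.08, 1.05, -0.09] shift [-0.116, -0.0718, -0.1483]
```

Request:
play_rows --moves '[[[0,0,0],[-0.03,-0.015,0],5],[[0,0,0],[-0.06,-0.035,-0.015],5],[[0,0.5,0],[-0.09,-0.055,-0.045],5],[[0,1,0],[-0.11,-0.07,-0.085],5],[[0,1,0],[-0.116,-0.072,-0.12],5]]'

```text
time: 13.5
ee_pos: [0.5734, 0.0737, 0.3634]
tcp_rot: [-90.3, 0.1, 86.8]
wrist_force: [0.5, -0.1, 0.3]
opening: 0.0118
```

Request:
play_rows --moves '[[[0,0,0],[0,0,-0.015],5],[[0,0,0],[0,0,-0.028],5],[[0,0,0],[0,0,-0.028],5],[[0,0,0],[0,0,-0.028],5],[[0,0,0],[0,0,-0.028],5]]'

```text
time: 14.0
ee_pos: [0.5998, 0.0742, 0.3615]
tcp_rot: [-90.2, 0.1, 86.9]
wrist_force: [-0.6, -0.3, -0.0]
opening: 0.0117
```

Run:
```python
from h import *
w=snap('wrist','w14')
o=get_obs();print(o['ee_pos'],o['tcp_rot'],o['time'])
for n,p in [('lens',[.611,.239,.209]),('col top',[.718,.232,.308])]: print(n,proj(w,p))
```

```text
[0.5999 0.0742 0.3617] [-90.2102   0.1419  86.9183] 14.05
lens [[473.9269 193.5899]]
col top [[524.4636 388.741 ]]
```

View pics/w14.png

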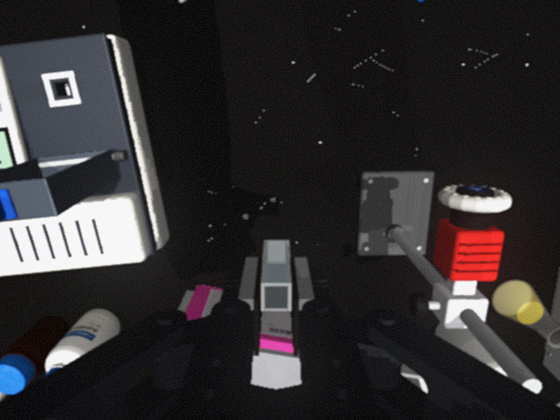

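Run:
```python
from h import *
w=load('w14')
cv2.imwrite('pics/w14z.png',cv2.resize(w['img'][160:400,345:560,::-1],None,fx=2.5,fy=2.5,interpolation=cv2.INTER_CUBIC))
```

```text
(no output)
```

View pics/w14z.png

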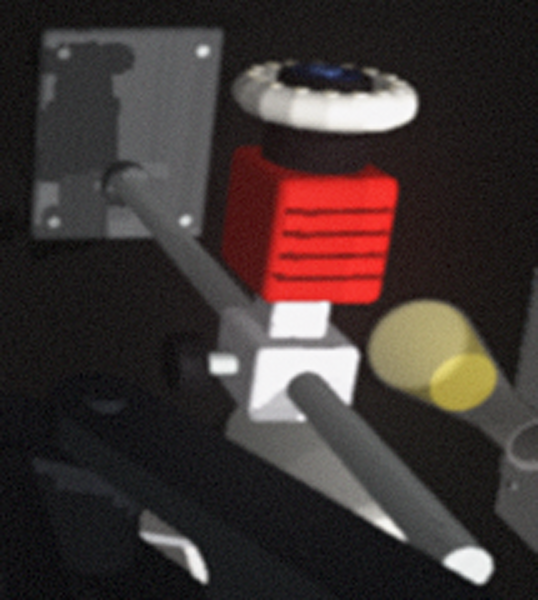

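Run:
```python
from h import *
from scipy.optimize import least_squares
t=load('top0'); s=load('side0'); w=load('w14')
TC=lambda u,v:((u-3.5)/8+180,(v-3.5)/8+140)
SC=lambda u,v:((u-2)/5+170,(v-2)/5+190)
WC=lambda u,v:((u-.75)/2.5+345,(v-.75)/2.5+160)
def model(P):
    x,y,psi,h,c=P; a=np.array([np.cos(psi),np.sin(psi),0]);b=np.array([-a[1],a[0],0]);L=np.array([x,y,0])
    f=lambda u,v,z:L+u*a+v*b+np.array([0,0,z])
    return dict(lens=f(0,0,h),ct=f(.11,0,.308),cb=f(.11,0,.013),fl=f(c-.0625,.05,.013),fr=f(c-.0625,-.05,.013),bl=f(c+.0625,.05,.013),br=f(c+.0625,-.05,.013))
obs=[(w,'lens',WC(327,77)),(w,'ct',WC(467,563)),(w,'cb',WC(120,182)),(w,'fr',WC(45,30)),(w,'fl',WC(222,30)),(w,'bl',WC(203,240)),(w,'br',WC(33,237)),
(t,'lens',TC(220,398)),(t,'ct',TC(203,100)),(s,'lens',SC(306,205)),(s,'ct',SC(98,28)),(s,'cb',SC(153,430)),
(t,'fl',TC(203,458)),(t,'fr',TC(388,462)),(t,'br',TC(408,235)),(s,'bl',SC(70,490)),(s,'fl',SC(260,530)),(s,'fr',SC(315,405)),(s,'br',SC(158,382))]
def res(P,o=obs):
    m=model(P); return np.concatenate([proj(c,m[n])[0]-uv for c,n,uv in o])
P0=[.611,.239,-.05,.209,.08]
for o in (obs,obs[:7],obs[7:],[q for q in obs if q[1] in('lens','ct','cb')]):
    r=least_squares(res,P0,args=(o,),loss='soft_l1'); P=r.x; print(np.round(P,4),np.degrees(P[2]),'focus',P[0]-.1*np.cos(P[2]),P[1]-.1*np.sin(P[2]))
r=least_squares(res,P0,loss='soft_l1')
for (c,n,uv),e in zip(obs,res(r.x).reshape(-1,2)): print(n,e)
```

```text
[ 0.6074  0.24   -0.0357  0.2097  0.0842] -2.048032851775256 focus 0.5075082251713934 0.24353804495710005
[ 0.6077  0.2406 -0.0392  0.2083  0.0847] -2.248286964458873 focus 0.5077748314426833 0.2445150293937732
[ 0.6077  0.2397 -0.0465  0.2101  0.0813] -2.6653063480206214 focus 0.507825264671472 0.24439475192484028
[ 0.6072  0.2388 -0.0249  0.2112  0.08  ] -1.424133168453756 focus 0.5072037507150451 0.24131102376245694
lens [ 0.4482 -0.931 ]
ct [-0.7033  2.8042]
cb [ 0.6335 -0.7631]
fr [-1.2988 -0.1575]
fl [ 1.4703 -1.4943]
bl [-0.1307 -0.9225]
br [-0.6955  1.4035]
lens [-0.2931  0.865 ]
ct [-0.619  -0.1349]
lens [0.1803 0.1012]
ct [-0.5854 -0.2958]
cb [-0.1385  1.5913]
fl [-1.341  -0.7564]
fr [-0.2329 -0.067 ]
br [-0.5412 -0.8365]
bl [-1.6352 -0.7887]
fl [ 0.7392 -1.6351]
fr [0.4498 0.1042]
br [-6.1867 -1.5956]
```

Run:
```python
from h import *
rel([.5076,.12,.33],toolR(-2.2))
rel([.5076,.244,.215],toolR(-2.2))
```

```text
turn [0.21, -0.88, -0.14] shift [0.0409, 0.0313, 0.0947]
turn [0.21, -0.88, -0.14] shift [0.165, 0.1459, 0.1018]
```

Request:
play_rows --moves '[[[0,0,0],[0.0,0,0.02],5],[[0,0,0],[0.005,0.005,0.05],5],[[0.1,-0.4,0],[0.015,0.01,0.08],5],[[0.2,-0.8,-0.1],[0.04,0.02,0.1],5],[[0.2,-0.9,-0.1],[0.07,0.03,0.102],5]]'

```text
time: 14.55
ee_pos: [0.5001, 0.1493, 0.3324]
tcp_rot: [-90.1, -0.0, 87.8]
wrist_force: [0.2, -0.3, -0.5]
opening: 0.0117
```

Request:
play_rows --moves '[[[0,0,0],[0.03,0.015,0],5],[[0,0,0],[0.06,0.035,0],5],[[0,0,0],[0.08,0.055,0],5],[[0,0,0],[0.09,0.075,0],5],[[0,0,0],[0.095,0.09,0],5]]'

```text
time: 15.05
ee_pos: [0.5053, 0.2451, 0.2394]
tcp_rot: [-90.0, 0.1, 87.9]
wrist_force: [-0.2, -0.0, -0.4]
opening: 0.0113
```

Run:
```python
from h import *
o=get_obs();print(o['ee_pos'],o['tcp_rot'],o['time'])
rel([.5076,.244,.215],toolR(-2.2))
```

```text
[0.5053 0.2451 0.2394] [-89.9521   0.0585  87.8852] 15.05
turn [-0.05, 0.09, -0.06] shift [-0.001, 0.0244, -0.0024]
```

Request:
play_rows --moves '[[[0,0,0],[-0.001,0.01,-0.0015],5],[[0,0,0],[-0.001,0.018,-0.002],5],[[0,0,0],[-0.001,0.0235,-0.002],5],[[0,0,0],[-0.001,0.0235,-0.002],5],[[0,0,0],[-0.001,0.0235,-0.002],5]]'

```text
time: 15.55
ee_pos: [0.5085, 0.2427, 0.2175]
tcp_rot: [-90.0, 0.0, 87.8]
wrist_force: [-0.3, 0.4, -0.3]
opening: 0.0116
```

Request:
play_rows --moves '[[[0,0,0],[0,0,0],5],[[0,0,0],[0,0,0],5],[[0,0,0],[0,0,0],5],[[0,0,0],[0,0,0],5],[[0,0,0],[0,0,0],5]]'

```text
time: 16.05
ee_pos: [0.5083, 0.243, 0.2169]
tcp_rot: [-90.0, 0.1, 87.8]
wrist_force: [0.3, -0.4, 0.5]
opening: 0.0115
```

Run:
```python
from h import *
w=snap('wrist','w15');s=snap('side','s15');t=snap('top','t15')
o=get_obs();print(o['ee_pos'],o['tcp_rot'],o['time'],o['opening'],o['wrist_force'])
f=[.5076,.244,.209]
print(proj(s,f),proj(t,f),proj(s,[.5076,.244,.1865]),proj(s,[.5076,.244,.2315]))
a=cv2.resize(s['img'][165:285,170:290,::-1],None,fx=5,fy=5,interpolation=cv2.INTER_CUBIC)
cv2.imwrite('pics/m15.png',a)
cv2.imwrite('pics/w15z.png',cv2.resize(w['img'][220:420,180:380,::-1],None,fx=3,fy=3,interpolation=cv2.INTER_CUBIC))
```

```text
[0.5083 0.243  0.2169] [-89.9758   0.055   87.7936] 16.2 0.012154374503615338 [-0.4222  0.3453  0.0853]
[[266.8141 236.2873]] [[204.3427 217.4068]] [[266.8826 242.8625]] [[266.744  229.5548]]
```

View pics/m15.png

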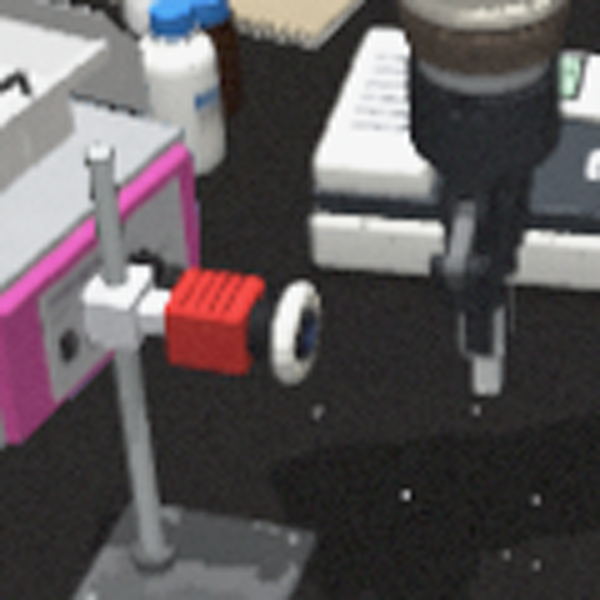

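View pics/w15z.png

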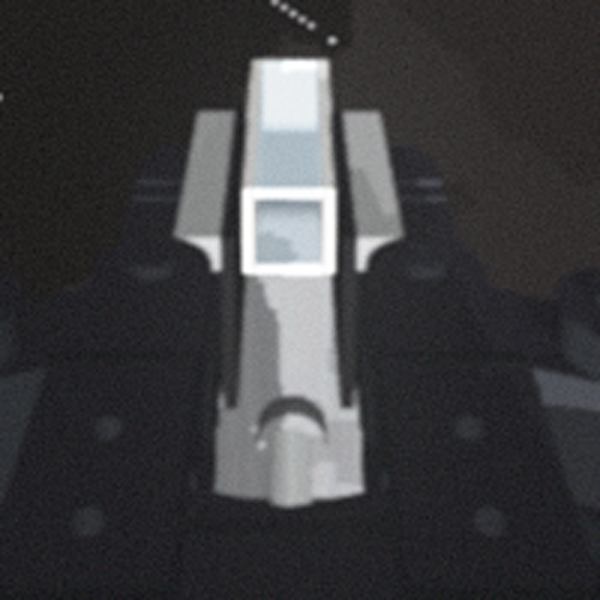

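View pics/t15.png

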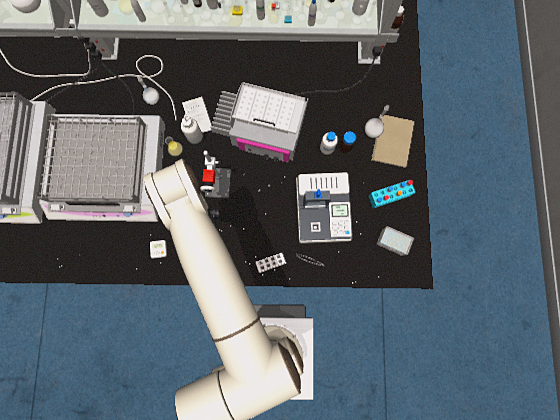

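Run:
```python
from h import *
print(job_done()); o=get_obs(); print(o['ee_pos'],o['opening'],o['time'])
```

```text
the job is handed in; nothing more can be done
None
the job is handed in; nothing more can be done
```

I swung the light shield open by its tab to about 1.66 rad, and pictures afterwards show it staying there. I then gripped the cuvette at 25 N by its two frosted sides, drew it out of the well and carried it to the camera's focus point. I handed the job in at about 16 s with the cuvette still held there.

**Last checks**
- **Position:** the focus point, fitted from three views, is about (0.508, 0.244, 0.209) m, with the lens axis at a yaw of about −2.2°. The tool pose puts the cuvette centre about 2 mm from it. In the side picture the cuvette's bottom edge is within 1 px of where it should be.
- **Grip and orientation:** the tool points straight down and is square to the lens axis within about 1°. The fingers read 12 mm open on the cuvette, the wrist force is near zero, and the wrist picture shows no slip.
- **Bystanders:** none looks moved in the last top view. I did not measure this.

**What disagreed**
- **Lens axis:** its yaw came out between −1.4° and −2.7°, depending on which points I fitted. One plate-corner pick was 6 px off and counted for little in the fit. The spread is well inside the tolerance.
- **Wrist camera:** its calibration was 1–2 mm off the fingers sideways, so I centred the grasp from the picture.
- **Joint limit:** an early tilted approach to the tab brought joint 2 to its lower limit. It read −48.59° against a limit of −48.56°. I backed off and used a straight-down grasp instead; nothing stopped the run then.

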